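Leak-check the weld seam of a gas housing

ROBOT

A 7-joint arm with a two-finger parallel gripper is mounted at the origin on the work surface; the furniture and walls round the work are solid. World frame = base frame: x ahead of the robot, y to its left, z up, the work surface at z = 0. Lengths are in m, angles in rad, forces in N, time in s.
With the tool pointing down it reaches from about 0.4 to 0.75 m from the base axis. Payload 19.5 kg.
Tool frame: the origin (TCP) lies where the fingers leave the gripper's body, on its centre line; the fingertips stand 73 mm ahead of it and the grasp point (between the pads) lies hold_point_z ahead of it (hold_point_z is the distance from the TCP to the grasp point, in m); z points along the fingers, y is the line along which they close (so a half turn about z gives the same grasp; the last joint's range is limited). The gripper opens to 85 mm and grips with 20 to 120 N. Pads are 22 mm wide; open, the fingers measure 114 mm over their backs; the gripper's body (76 mm by 85 mm) begins 54 mm behind the grasp point. The pads swing forward as they close: fully open they stand 13 mm farther back than shut.
Start: joints at [-1.168, 0.707, -0.028, 1.485, 0.022, 0.951, -0.075], TCP at [0.247, 0.519, 0.304] pointing down, gripper open.
Joint ranges: [-2.71, 2.71], [-0.32, 2.16], [-1.57, 1.52], [0, 2.45], [-1.46, 4.6], [0, 2.02], [-2.83, 2.83]. Speed limits (rad/s): [1.89, 1.89, 2.57, 2.57, 3.01, 3.01, 3.01].

INTERFACE

Orientations are given as a unit quaternion [x, y, z, w].
In Python, from workcell import observe, read_camera, calibration, sign_off, hold_point_z gives the robot as it stands.
- The arm moves only by the shell command python3 -m creep 'ROWS' [FORCE]. ROWS is JSON, a list of rows, each an object with "claw": the opening in per cent of the stroke, from 0 (shut) to 100 (fully open); "travel": the shift along the world's x, y, z in m, a list of three; "twist": the turn about the world's z in degrees. A call has 1 to 10 rows; each row shifts and turns the commanded pose from where the row before left it; what a row does not reach is not made up. A row lasts 1/12 s, in which the tool goes at most 41.7 mm and 7.16 degrees, less where a joint would pass 70% of its speed; a pose out of reach is approached as far as the arm can. A call is refused whole if a number of a shift passes 0.0417 or a number of a turn 7.16, either way. A call with a gripper value outside its range is refused whole. The fingers move at their own pace and stop on an object; FORCE is the grip in N (left out, the last holds). Time passes only in rows, so rows that do not move let the fingers close. It gives the time, the measured TCP pose, the force, the opening and the grip force at its end, in the units of the state.
- observe(): the state, without advancing time (a new reading comes with each control period).
- read_camera(name): name is "scene" or "top" or "wrist"; returns the picture (384x512x3 uint8, red, green, blue); there is no depth.
- calibration(name): a dict with "mtx" (3x3 intrinsics, pixels), "k1" (the pictures are not rectified: a ray, as slopes to the right and down, at radius r is drawn at 1 + k1 r^2 times it, then the intrinsics apply), "T" (4x4, takes a point from camera to world coordinates); the wrist camera has in their place "tool_from_camera" (4x4, takes a point from camera to tool coordinates, whose origin is the TCP and whose axes are the flange's). Camera axes: x right, y down, z forward; pixel columns grow to the right and rows downward; lengths in m; the calibration is good to about 2 mm. A picture is of the moment at which its call begins: read the wrist's pose just before it. calibration takes no time and is no camera call.
- sign_off(): hands the job in; it is judged then, once.
The state is a dict: "time": time; "joint_positions": joint angles; "qd": joint speeds; "joint_torque": joint torques, N m; "tcp_pos": TCP position; "tool_rot": TCP orientation; "force": force on the tool from outside, world axes, zero at the start; "moment": the same for the moment, N m; "gripper_width": finger opening in m; "grasp_force": force on a finger pad.
Only numpy, scipy, OpenCV 4.12 (cv2) and the standard library are available. Lean on these libraries where they do the work, as an engineer would, in place of code of your own. Each camera call takes 0.05 s, during which the arm holds its last target. There are 200 camera calls.

TASK

Take the leak probe out of its stand and, holding it upright, guide its tip slowly (about 3 cm per second) along the whole raised weld seam on top of the gas housing, starting at the end next to the pipe stub and finishing at the other end. Keep the tip over the seam all the way, a few millimetres above it or barely touching, without pressing and without straying onto the rest of the housing's top. Then lift it clear and hang the probe back upright in its stand.

Things in the scene. Friction and masses are not known exactly. Their poses are not given: they have to be found in the camera images.
- probe: Loose upright hand probe, 134 mm long, 0.14 kg: grey round handle 28 mm in diameter (56 to 130 mm above the tip; grip it about 92 mm above the tip), flat black collar 56 mm in diameter (50 to 56 mm above the tip), steel shaft 8 mm in diameter tapering to the tip. Origin at the tip, z up along the probe; yaw is immaterial. Starts hanging in the stand by its collar, tip 12 mm above the worktop.
- probe_tip (a point): The lower end of the probe's shaft (same point as the probe's origin).
- housing: Fixed flat steel box 60 x 152 x 30 mm (x, y, z); origin at centre of underside. Rippled weld seam on top along x = 0 from y = +45 to y = -45 mm, 9 mm wide, crest at z = 33 mm. Pipe stub 13 mm in diameter at x = 0, y = +64 mm, up to z = 50 mm. A like-sized box with a stub but a round bolted cover and no seam stands farther left: not that one.
- stand: Fixed stand: aluminium top plate 76 x 76 x 8 mm on four pillars; top 62 mm above the worktop, with a round through hole 34 mm in diameter in its middle. Origin at the centre of its underside. The probe's shaft goes down the hole, its collar rests on the plate (tip then at z = 12 mm) and it stays upright when let go. A 475 mm high monitor stands near, nearer the robot: come round its right end.
Things that resemble listed ones, but are neither listed nor needed, are in the scene too. There is more than one size of the stand; the one meant has the size given above.

How it is judged:
By the outcome, as a careful person would: the job done as asked, in the order asked, and still so for the second after the job is handed in, with the robot touching nothing.
It also fails if it takes over 58 s, if anything falls off the work surface, if the arm or the gripper's body presses on something with over 40 N, if the wrist force passes 120 N, or if a joint passes its speed limit or range.

## Working session

There is one attempt and no reset: what is moved stays moved. The work goes in short steps, Python scripts to look and compute and a shell command to move; the robot and the scene stay as the last step left them, time stands still between calls to the robot, and variables do not carry over. Pictures are saved under pics/ and viewed, at most 13 in all, crops included, and the job is handed in when it is done.

```bash
mkdir -p pics; ls
cat > h.py <<'E'
import numpy as np,cv2
from workcell import *
from scipy.spatial.transform import Rotation as R
def cam(name):
    c=calibration(name); K=np.array(c["mtx"]); k1=c["k1"]
    if name=="wrist":
        s=observe(); T=np.eye(4); T[:3,:3]=R.from_quat(s["tool_rot"]).as_matrix(); T[:3,3]=s["tcp_pos"]; T=T@np.array(c["tool_from_camera"])
    else: T=np.array(c["T"])
    return K,k1,T
def ray(C,uv):
    K,k1,T=C; d=cv2.undistortPoints(np.array([[uv]],float),K,np.array([k1,0,0,0,0.]))[0,0]
    return T[:3,3],T[:3,:3]@np.array([d[0],d[1],1])
def onz(C,uv,z):
    o,d=ray(C,uv); return o+d*(z-o[2])/d[2]
def proj(C,p):
    K,k1,T=C; q=T[:3,:3].T@(np.array(p,float)-T[:3,3]); x=q[:2]/q[2]; x=x*(1+k1*(x@x)); return K[:2,:2]@x+K[:2,2]
def snap(name,fn):
    C=cam(name); im=np.array(read_camera(name)); np.save("/tmp/%s.npy"%fn,im); import pickle; pickle.dump(C,open("/tmp/%s.pkl"%fn,"wb")); cv2.imwrite("pics/%s.png"%fn,im[:,:,::-1]); return im,C
def load(fn):
    import pickle; return np.load("/tmp/%s.npy"%fn),pickle.load(open("/tmp/%s.pkl"%fn,"rb"))
E
python3 - <<'E'
from h import *
for n in("scene","top"):
    im,C=snap(n,n+"0"); print(n,C[2].round(3).tolist(),C[0].tolist(),C[1])
print(observe(),hold_point_z if not callable(hold_point_z) else hold_point_z())
E
```

```text
pics
scene [[0.098, 0.813, -0.574, 0.971], [0.995, -0.072, 0.068, -0.445], [0.014, -0.578, -0.816, 0.737], [0.0, 0.0, 0.0, 1.0]] [[460.19446299863506, 0.0, 261.7439845656414], [0.0, 460.19446299863506, 198.41362723493071], [0.0, 0.0, 1.0]] -0.08398573865216605
top [[0.331, -0.908, 0.257, 0.23], [-0.943, -0.317, 0.097, -0.459], [-0.007, -0.274, -0.962, 0.844], [0.0, 0.0, 0.0, 1.0]] [[347.495582536245, 0.0, 254.34353938257095], [0.0, 347.495582536245, 186.6615092281902], [0.0, 0.0, 1.0]] -0.1078484726169232
{'time': 0.1, 'joint_positions': array([-1.16770478,  0.70703481, -0.02762725,  1.48495217,  0.02198878,
        0.95090547, -0.07549341]), 'qd': array([ 0.00039653, -0.00222217,  0.00048468, -0.0006934 , -0.00053975,
       -0.00037602,  0.00119383]), 'joint_torque': array([ 1.04356724e-03, -8.84302354e+01,  1.23603400e+00, -2.36454642e+01,
        1.69491739e-02,  5.14143409e-03, -4.65854453e-05]), 'tcp_pos': array([0.24732481, 0.51890528, 0.30347752]), 'tool_rot': array([ 2.20563513e-01,  9.75372487e-01, -4.88269692e-04, -1.02822733e-04]), 'force': array([ 0.1177345 , -0.26187804,  1.15705288]), 'moment': array([ 0.00272712,  0.03495335, -0.02964812]), 'grasp_force': 0.0, 'gripper_width': 0.08569006993858366} 0.0539
```

View pics/scene0.png

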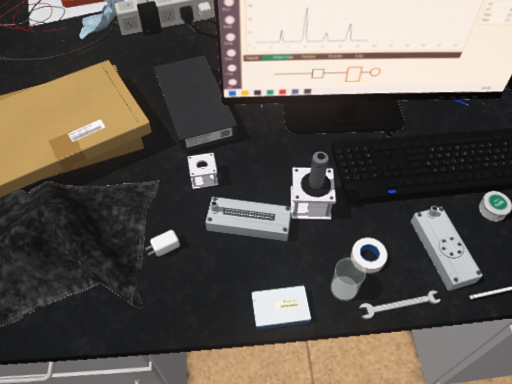

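View pics/top0.png

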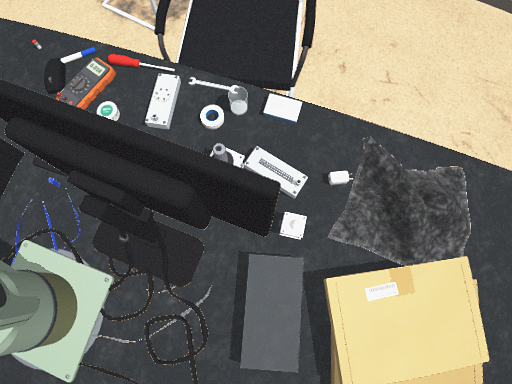

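Run:
```python
from h import *
im,C=load("top0"); im2,D=load("scene0")
for p in [(0,85),(5,122),(280,182),(272,235),(210,218),(210,228)]: print("mon",p,onz(C,p,.475).round(3))
for n,p in dict(monbl=(222,104),monbr=(512,93),monbl2=(226,98)).items(): print(n,onz(D,p,.1).round(3))
print("probe top cam",onz(C,(220,148),.146).round(3),"scene",onz(D,(320,156),.146).round(3))
for q in [(292,168),(335,169),(331,207),(292,206)]: print("stand",onz(D,q,.062).round(3))
for q in [(212,198),(291,209),(288,230),(208,222)]: print("hous",onz(D,q,.03).round(3))
for q in [(256,145),(308,178),(298,191),(244,160)]: print("housT",onz(C,q,.03).round(3))
print("stub",onz(D,(214,200),.05).round(3))
for q in [(188,155),(213,153),(217,170),(191,172)]: print("small",onz(D,q,.05).round(3))
print("monbase",onz(C,(92,245),0.01),onz(C,(205,250),0.01),onz(D,(285,130),.01),onz(D,(402,128),.01))
for q in [(240,255),(303,255),(297,370)]: print("black box",onz(C,q,.05).round(3))
print("base", onz(C,(40,310),.1).round(3))
print("tcp in top",proj(C,observe()["tcp_pos"]),proj(D,observe()["tcp_pos"]))
for n,I,(x,y,w,h) in (("s",im2,(180,140,170,110)),("t",im,(195,125,130,110))):
    c=cv2.resize(I[y:y+h,x:x+w],None,fx=3,fy=3,interpolation=2)
    if n=="s":a=c
    else:b=c
H=max(a.shape[0],b.shape[0]);w=np.zeros((H*0+a.shape[0],a.shape[1],3),np.uint8)
cv2.imwrite("pics/crop1.png",a[:,:,::-1]);cv2.imwrite("pics/crop2.png",b[:,:,::-1])
```

```text
mon (0, 85) [ 0.35  -0.057  0.475]
mon (5, 122) [ 0.305 -0.096  0.475]
mon (280, 182) [ 0.343 -0.447  0.475]
mon (272, 235) [ 0.285 -0.457  0.475]
mon (210, 218) [ 0.28  -0.388  0.475]
mon (210, 228) [ 0.27  -0.392  0.475]
monbl [ 0.287 -0.448  0.1  ]
monbr [0.297 0.166 0.1  ]
monbl2 [ 0.27  -0.439  0.1  ]
probe top cam [ 0.474 -0.29   0.146] scene [ 0.477 -0.289  0.146]
stand [ 0.432 -0.325  0.062]
stand [ 0.441 -0.244  0.062]
stand [ 0.526 -0.267  0.062]
stand [ 0.518 -0.337  0.062]
hous [ 0.465 -0.479  0.03 ]
hous [ 0.503 -0.334  0.03 ]
hous [ 0.548 -0.346  0.03 ]
hous [ 0.518 -0.488  0.03 ]
housT [ 0.552 -0.345  0.03 ]
housT [ 0.512 -0.494  0.03 ]
housT [ 0.472 -0.481  0.03 ]
housT [ 0.504 -0.33   0.03 ]
stub [ 0.484 -0.475  0.05 ]
small [ 0.372 -0.521  0.05 ]
small [ 0.371 -0.472  0.05 ]
small [ 0.414 -0.466  0.05 ]
small [ 0.415 -0.516  0.05 ]
monbase [ 0.18102732 -0.04804656  0.01      ] [ 0.26573712 -0.31593608  0.01      ] [ 0.2834581  -0.31600573  0.01      ] [ 0.29775049 -0.0568075   0.01      ]
black box [ 0.28  -0.402  0.05 ]
black box [ 0.327 -0.536  0.05 ]
black box [ 0.09  -0.599  0.05 ]
base [ 0.017 -0.04   0.1  ]
tcp in top [-133.46951253  111.43828305] [ 6.92464251e+02 -6.19632580e-01]
```

View pics/crop1.png

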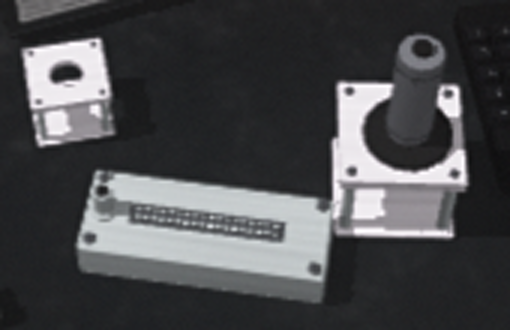

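The stand is the big one at scene (312,185), about 76 mm across and holding the probe; the one at (202,165) is only about 45 mm. The housing is the one at (249,217), because it has the rippled seam and its stub is at the -y end. The box at (445,245) has a bolted cover and no seam. The monitor lies between the base and the work, so I'm raising the arm first and checking the link geometry.

```bash
S='import json
from workcell import observe
s=observe();print([round(float(x),4) for x in s["joint_positions"]],s["tcp_pos"])'
python3 -m creep '[{"claw":100,"travel":[0,0,0.04],"twist":0},{"claw":100,"travel":[0,0,0.04],"twist":0},{"claw":100,"travel":[0,0,0.04],"twist":0},{"claw":100,"travel":[0,0,0.04],"twist":0},{"claw":100,"travel":[0,0,0.04],"twist":0}]'; python3 -c "$S"
python3 -m creep '[{"claw":100,"travel":[0.02,-0.035,0.03],"twist":-4},{"claw":100,"travel":[0.02,-0.035,0.03],"twist":-4},{"claw":100,"travel":[0.02,-0.035,0.03],"twist":-4},{"claw":100,"travel":[0.02,-0.035,0.03],"twist":-4}]'; python3 -c "$S"
```

```text
time: 0.52
tcp_pos: [0.2471, 0.5184, 0.506]
tool_rot: [0.221, 0.975, -0.0, -0.0]
force: [0.9, 0.5, 0.3]
gripper_width: 0.0852
grasp_force: 0.0
[-1.1751, 0.5755, -0.0151, 1.0207, 0.0082, 1.5456, -0.0619] [0.24712294 0.51842676 0.5059945 ]
time: 0.85
tcp_pos: [0.314, 0.4014, 0.6045]
tool_rot: [0.356, 0.935, -0.0, -0.0]
force: [0.4, 1.2, -0.4]
gripper_width: 0.0854
grasp_force: 0.0
[-1.0008, 0.4467, 0.0688, 0.9251, -0.0303, 1.7709, -0.1012] [0.31404333 0.40135904 0.60451262]
```

```bash
S='from workcell import observe
s=observe();print([round(float(x),4) for x in s["joint_positions"]],s["tcp_pos"])'
python3 -m creep '[{"claw":100,"travel":[0.027,-0.029,0],"twist":-5},{"claw":100,"travel":[0.027,-0.029,0],"twist":-5},{"claw":100,"travel":[0.027,-0.029,0],"twist":-5},{"claw":100,"travel":[0.027,-0.029,0],"twist":-5},{"claw":100,"travel":[0.027,-0.029,0],"twist":-5},{"claw":100,"travel":[0.027,-0.029,0],"twist":-5},{"claw":100,"travel":[0.02,-0.03,0],"twist":-5}]' | head -3; python3 -c "$S"
python3 -m creep '[{"claw":100,"travel":[0,-0.04,0],"twist":-4},{"claw":100,"travel":[0,-0.04,0],"twist":-4},{"claw":100,"travel":[0,-0.04,0],"twist":-4},{"claw":100,"travel":[0,-0.04,0],"twist":-4},{"claw":100,"travel":[0,-0.04,0],"twist":-4},{"claw":100,"travel":[0,-0.04,0],"twist":-4},{"claw":100,"travel":[0,-0.04,0],"twist":-4},{"claw":100,"travel":[0,-0.04,0],"twist":-4},{"claw":100,"travel":[0,-0.04,0],"twist":-4},{"claw":100,"travel":[0,-0.04,0],"twist":-4}]'; python3 -c "$S"
```

```text
time: 1.43
tcp_pos: [0.4972, 0.1973, 0.6027]
tool_rot: [0.621, 0.784, -0.001, -0.0]
[-0.5316, 0.5154, 0.2409, 0.8208, -0.1212, 1.8174, -0.1192] [0.4972011  0.19728514 0.60274455]
time: 2.27
tcp_pos: [0.4953, -0.2029, 0.6034]
tool_rot: [0.851, 0.525, -0.0, -0.0]
force: [0.7, 1.5, 0.9]
gripper_width: 0.0856
grasp_force: 0.0
[0.1641, 0.5308, 0.4346, 0.8208, -0.2222, 1.8256, 0.0228] [ 0.4952609  -0.20285857  0.60337005]
```

```bash
python3 -m creep '[{"claw":100,"travel":[0,-0.02,-0.03],"twist":-2},{"claw":100,"travel":[0,-0.02,-0.03],"twist":-2},{"claw":100,"travel":[0,-0.02,-0.03],"twist":-2},{"claw":100,"travel":[0,-0.02,-0.03],"twist":-2},{"claw":100,"travel":[0,-0.02,-0.03],"twist":-2},{"claw":100,"travel":[0,-0.02,-0.03],"twist":-2},{"claw":100,"travel":[0,0,0],"twist":0},{"claw":100,"travel":[0,0,0],"twist":0}]'
python3 - <<'E'
from h import *
im,C=snap("wrist","w1"); print(C[2].round(3).tolist(),observe()["joint_positions"].round(3))
for p in [(.475,-.29,.146),(.484,-.475,.05),(.51,-.41,.033)]: print(proj(C,p))
E
```

```text
time: 2.93
tcp_pos: [0.4954, -0.3214, 0.4222]
tool_rot: [0.901, 0.434, -0.001, -0.001]
force: [0.1, 0.2, 0.8]
gripper_width: 0.0854
grasp_force: 0.0
[[0.782, -0.592, -0.195, 0.545], [-0.623, -0.744, -0.242, -0.259], [-0.002, 0.311, -0.95, 0.492], [0.0, 0.0, 0.0, 1.0]] [ 0.322  0.669  0.451  1.195 -0.281  1.337  0.081]
[226.90918285 157.48083559]
[310.1036957  230.32560212]
[298.22188252 187.97946276]
```

View pics/w1.png

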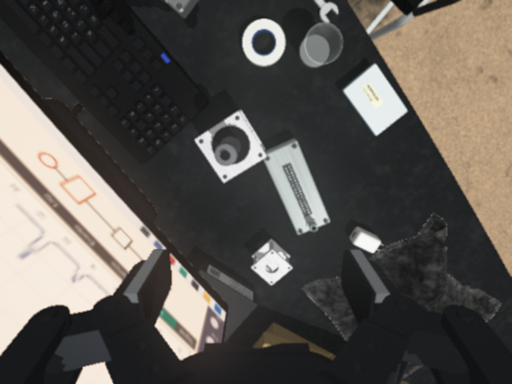

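The wrist view shows the probe's handle top at about (228,152), its stand plate around (231,146), and the housing seam from (312,222) to (287,166) with the stub at (311,228). I'm measuring these next.

Run:
```python
from h import *
im,C=load("w1"); sc,D=load("scene0")
def corners(I,C,roi,z,thr):
    x,y,w,h=roi; g=cv2.cvtColor(I[y:y+h,x:x+w],cv2.COLOR_RGB2GRAY); m=(g>thr).astype(np.uint8)*255
    cs=max(cv2.findContours(m,0,1)[0],key=cv2.contourArea); P=np.array([onz(C,(p[0][0]+x,p[0][1]+y),z)[:2] for p in cs])
    r=cv2.minAreaRect((P*1000).astype(np.float32)); return r, P
r,P=corners(im,C,(190,105,78,82),.062,120); print("stand wrist",r)
r,P=corners(im,C,(262,132,70,110),.03,85); print("hous wrist",r)
# seam: dark in housing top
def seam(I,C,poly,thr,z=.033):
    g=cv2.cvtColor(I,cv2.COLOR_RGB2GRAY).astype(np.uint8); m=np.zeros_like(g); cv2.fillPoly(m,[np.array(poly)],255)
    m=((g<thr)&(m>0)).astype(np.uint8)*255; m=cv2.morphologyEx(m,cv2.MORPH_CLOSE,np.ones((5,5)))
    c=max(cv2.findContours(m,0,1)[0],key=cv2.contourArea); P=np.array([onz(C,p[0],z)[:2] for p in c])*1000
    return cv2.boundingRect(c),cv2.minAreaRect(P.astype(np.float32)),cv2.boxPoints(cv2.minAreaRect(P.astype(np.float32))).round(1).tolist()
print("seam wrist",seam(im,C,[(278,158),(296,154),(316,216),(302,222)],125))
print("seam scene",seam(sc,D,[(221,202),(280,210),(279,222),(220,214)],125))
# triangulate
def tri(a,b):
    (o1,d1),(o2,d2)=a,b; A=np.stack([d1,-d2],1); t=np.linalg.lstsq(A,o2-o1,rcond=None)[0]; p,q=o1+d1*t[0],o2+d2*t[1]; return ((p+q)/2).round(4),np.linalg.norm(p-q).round(4)
print("probe top",tri(ray(C,(228,154)),ray(D,(320,156))))
print("stub",tri(ray(C,(312,227)),ray(D,(214,201))))
a=cv2.resize(im[130:245,255:340],None,fx=5,fy=5,interpolation=2); b=cv2.resize(im[100:190,185:275],None,fx=5,fy=5,interpolation=2)
o=np.zeros((575,880,3),np.uint8); o[:575,:425]=a; o[:450,430:880]=b; o=cv2.resize(o,None,fx=.9,fy=.9)
cv2.imwrite("pics/crop3.png",o[:,:,::-1])
```

```text
stand wrist ((472.1600341796875, -296.7714538574219), (91.26419067382812, 81.31583404541016), 83.24774169921875)
hous wrist ((507.5511779785156, -406.4130554199219), (174.16748046875, 62.26384353637695), 76.24421691894531)
seam wrist ((283, 164, 28, 57), ((505.23614501953125, -416.32843017578125), (102.44136047363281, 12.682385444641113), 75.86074829101562), [[486.6000061035156, -464.3999938964844], [498.8999938964844, -467.5], [523.9000244140625, -368.20001220703125], [511.6000061035156, -365.1000061035156]])
seam scene ((220, 207, 55, 14), ((507.494140625, -416.8476867675781), (101.36074829101562, 14.621667861938477), 76.09803771972656), [[488.20001220703125, -464.29998779296875], [502.3999938964844, -467.79998779296875], [526.7999877929688, -369.3999938964844], [512.5999755859375, -365.8999938964844]])
probe top (array([ 0.4784, -0.2883,  0.1471]), np.float64(0.0018))
stub (array([ 0.4889, -0.4732,  0.0513]), np.float64(0.0038))
```

View pics/crop3.png

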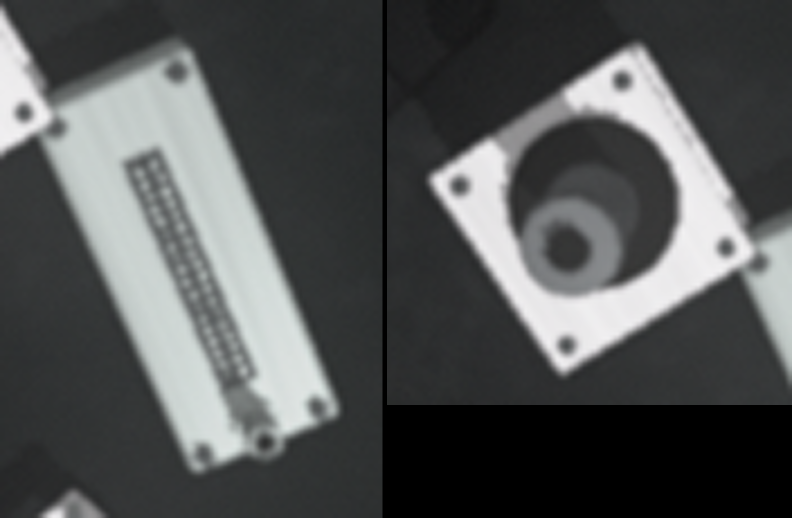

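The enlarged crop confirms both targets: the 76 mm plate with the probe in it, and the seamed box with its stub at the lower end. I'm computing positions from the corner pixels.

Run:
```python
from h import *
im,C=load("w1"); sc,D=load("scene0")
def g(pts,ox,x0,y0,z): return np.array([onz(C,((u-ox)/4.5+x0-.4,v/4.5+y0-.4),z)[:2] for u,v in pts])*1000
for n,P in (("stand",g([(640,43),(430,178),(563,375),(757,250)],387,185,100,.062)),("collar",g([(508,200),(680,205),(590,114),(575,297)],387,185,100,.068)),
 ("seam",g([(124,161),(156,149),(256,375),(225,388)],0,255,130,.033)),("hous",g([(192,52),(45,120),(193,472),(337,408)],0,255,130,.03)),("stub",g([(266,441)],0,255,130,.05)),("ptop",g([(570,247)],387,185,100,.142))):
    print(n,P.round(1).tolist(),"c",P.mean(0).round(1),"sides",np.linalg.norm(P-np.roll(P,-1,0),axis=1).round(1))
# scene corners of seam/stand from crop1 (3x, off 180,140)
def h(pts,z): return np.array([onz(D,(u/3+180-.33,v/3+140-.33),z)[:2] for u,v in pts])*1000
for n,P in (("sceneseam",h([(133,205),(284,222),(282,241),(133,222)],.033)),("scenestand",h([(337,83),(462,85),(466,187),(338,183)],.062)),("collar",h([(362,132),(466,135)],.068)),("stub",h([(101,192)],.05))):
    print(n,P.round(1).tolist(),"c",P.mean(0).round(1),"sides",np.linalg.norm(P-np.roll(P,-1,0),axis=1).round(1))
s=observe(); M=R.from_quat(s["tool_rot"]).as_matrix(); print(M.round(4).tolist())
```

```text
stand [[517.4, -257.5], [438.4, -247.7], [429.2, -324.2], [505.8, -331.3]] c [ 472.7 -290.2] sides [79.6 77.1 77.  74.8]
collar [[454.6, -268.5], [496.2, -303.8], [492.1, -264.3], [450.9, -305.7]] c [ 473.4 -285.6] sides [54.5 39.7 58.5 37.4]
seam [[512.1, -364.1], [523.4, -367.6], [501.8, -458.8], [489.8, -455.9]] c [ 506.8 -411.6] sides [11.9 93.7 12.3 94.5]
hous [[553.3, -348.8], [499.1, -336.0], [459.8, -477.7], [517.6, -490.0]] c [ 507.5 -413.1] sides [ 55.7 147.1  59.2 145.7]
stub [[491.4, -474.7]] c [ 491.4 -474.7] sides [0.]
ptop [[475.0, -286.4]] c [ 475.  -286.4] sides [0.]
sceneseam [[491.7, -457.6], [512.4, -366.5], [526.0, -369.2], [504.2, -458.3]] c [ 508.6 -412.9] sides [93.5 13.9 91.6 12.5]
scenestand [[430.0, -324.4], [438.4, -245.7], [516.1, -258.2], [506.4, -334.3]] c [ 472.7 -290.7] sides [79.1 78.7 76.7 77. ]
collar [[474.3, -315.6], [482.0, -252.5]] c [ 478.1 -284. ] sides [63.5 63.5]
stub [[492.1, -476.1]] c [ 492.1 -476.1] sides [0.]
[[0.622, 0.783, -0.0003], [0.783, -0.622, 0.0003], [0.0001, -0.0004, -1.0]]
```

```bash
python3 -m creep '[{"claw":100,"travel":[-0.005,0.009,-0.03],"twist":0},{"claw":100,"travel":[-0.005,0.009,-0.03],"twist":0},{"claw":100,"travel":[-0.005,0.008,-0.03],"twist":0},{"claw":100,"travel":[-0.005,0.008,-0.03],"twist":0},{"claw":100,"travel":[0,0,-0.02],"twist":0},{"claw":100,"travel":[0,0,0],"twist":0},{"claw":100,"travel":[0,0,0],"twist":0}]'
python3 - <<'E'
from h import *
im,C=snap("wrist","w2"); print(observe()["joint_positions"].round(3))
for z in(.142,.068): print(proj(C,(.4755,-.2865,z)))
E
```

```text
time: 3.57
tcp_pos: [0.4764, -0.2868, 0.2846]
tool_rot: [0.9, 0.435, 0.0, 0.0]
force: [1.5, -0.0, 0.6]
gripper_width: 0.0851
grasp_force: 0.0
[ 0.283  0.735  0.398  1.591 -0.343  0.884  0.137]
[255.37675579 207.42415495]
[255.46553029 181.26219886]
```

View pics/w2.png

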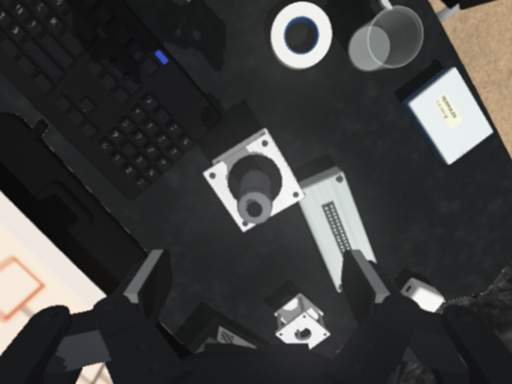

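The handle top appears at (254,207), within a pixel of the prediction, so I'm descending to grip it.

```bash
python3 -m creep '[{"claw":100,"travel":[0,0,-0.025],"twist":0},{"claw":100,"travel":[0,0,-0.025],"twist":0},{"claw":100,"travel":[0,0,-0.025],"twist":0},{"claw":100,"travel":[0,0,-0.025],"twist":0},{"claw":100,"travel":[0,0,-0.02],"twist":0},{"claw":100,"travel":[0,0,-0.006],"twist":0},{"claw":100,"travel":[0,0,0],"twist":0}]'
python3 -m creep '[{"claw":45,"travel":[0,0,0],"twist":0},{"claw":35,"travel":[0,0,0],"twist":0},{"claw":30,"travel":[0,0,0],"twist":0},{"claw":20,"travel":[0,0,0],"twist":0},{"claw":0,"travel":[0,0,0],"twist":0},{"claw":0,"travel":[0,0,0],"twist":0},{"claw":0,"travel":[0,0,0],"twist":0},{"claw":0,"travel":[0,0,0],"twist":0}]' 40
```

```text
time: 4.2
tcp_pos: [0.4762, -0.2873, 0.1577]
tool_rot: [0.901, 0.435, 0.0, 0.0]
force: [0.0, -0.3, 0.1]
gripper_width: 0.0858
grasp_force: 0.0
time: 4.87
tcp_pos: [0.476, -0.2871, 0.1581]
tool_rot: [0.901, 0.435, 0.0, 0.0]
force: [-0.1, 2.0, 8.7]
gripper_width: 0.0274
grasp_force: 38.8
```

```bash
python3 -m creep '[{"claw":0,"travel":[0,0,0.008],"twist":0},{"claw":0,"travel":[0,0,0.012],"twist":0},{"claw":0,"travel":[0,0,0.02],"twist":0},{"claw":0,"travel":[0,0,0.02],"twist":0},{"claw":0,"travel":[0,0,0.02],"twist":0},{"claw":0,"travel":[0,0,0.02],"twist":0},{"claw":0,"travel":[0,0,0.02],"twist":0},{"claw":0,"travel":[0,0,0],"twist":0},{"claw":0,"travel":[0,0,0],"twist":0}]' 60
python3 - <<'E'
from h import *
im,C=snap("wrist","w3"); sc,D=snap("scene","s3"); p=observe()["tcp_pos"]; print(p)
for d in(-.016,.146-.054+.0): print(d)
b=p+[0,0,-.146]; print("tip pred w",proj(C,b),"s",proj(D,b),"top s",proj(D,b+[0,0,.13]))
a=cv2.resize(sc[60:220,250:400],None,fx=3,fy=3); c=cv2.resize(im[100:260,180:330],None,fx=2,fy=2)
o=np.zeros((480,770,3),np.uint8);o[:,:450]=a;o[:320,460:760]=c;cv2.imwrite("pics/c3.png",o[:,:,::-1])
E
```

```text
time: 5.62
tcp_pos: [0.4758, -0.2871, 0.2783]
tool_rot: [0.901, 0.435, 0.0, 0.001]
force: [0.7, -0.0, -2.4]
gripper_width: 0.027
grasp_force: 59.3
[ 0.47553113 -0.28681795  0.27688991]
-0.016
0.092
tip pred w [255.94631111 204.8443743 ] s [319.95738864 161.02547021] top s [329.99866647 105.09794729]
```

View pics/c3.png

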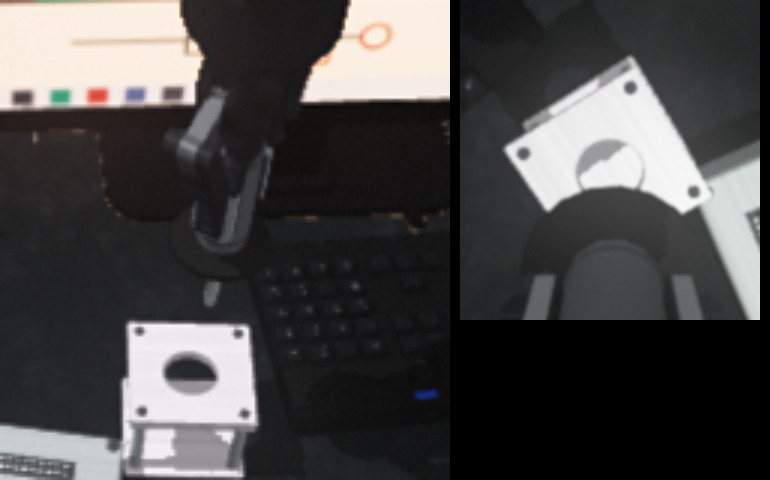

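The tip shows at scene pixel (320,161), exactly where TCP − 0.146 m predicts, so the probe is upright and centred. Next I'm moving over the seam's start at the stub end.

```bash
python3 -m creep '[{"claw":0,"travel":[0.0035,-0.028,0],"twist":0},{"claw":0,"travel":[0.0035,-0.028,0],"twist":0},{"claw":0,"travel":[0.0035,-0.028,0],"twist":0},{"claw":0,"travel":[0.0035,-0.028,0],"twist":0},{"claw":0,"travel":[0.0035,-0.028,0],"twist":0},{"claw":0,"travel":[0.0035,-0.028,0],"twist":0},{"claw":0,"travel":[0,0,-0.025],"twist":0},{"claw":0,"travel":[0,0,-0.025],"twist":0},{"claw":0,"travel":[0,0,-0.025],"twist":0},{"claw":0,"travel":[0,0,0],"twist":0}]'
python3 -m creep '[{"claw":0,"travel":[0,0,0],"twist":0},{"claw":0,"travel":[0,0,0],"twist":0}]'
python3 - <<'E'
from h import *
sc,D=snap("scene","s4"); 
ps=[]
for i in range(8):
    ps.append(observe()["tcp_pos"]); read_camera("scene")
ps=np.array(ps); p=ps.mean(0); print(p,ps.std(0)); s=observe(); print(R.from_quat(s["tool_rot"]).as_matrix().round(4).tolist(),s["force"])
b=p+[0,0,-.146]; print("tip s",proj(D,b),"start",proj(D,(.4969,-.4562,.033)),"end",proj(D,(.5185,-.3688,.033)))
a=cv2.resize(sc[140:250,190:310],None,fx=5,fy=5,interpolation=2); cv2.imwrite("pics/c4.png",a[:,:,::-1])
E
```

```text
time: 6.55
tcp_pos: [0.4954, -0.4537, 0.1968]
tool_rot: [0.901, 0.434, -0.001, -0.004]
force: [-0.6, 2.0, -3.3]
gripper_width: 0.0266
grasp_force: 59.6
time: 6.72
tcp_pos: [0.4969, -0.4553, 0.2035]
tool_rot: [0.901, 0.435, 0.0, 0.0]
force: [0.2, -0.4, -1.3]
gripper_width: 0.0266
grasp_force: 59.6
[ 0.49692297 -0.45523525  0.20339577] [8.84330667e-05 1.19679409e-04 4.36377967e-04]
[[0.6223, 0.7828, 0.0001], [0.7828, -0.6223, -0.0001], [0.0, 0.0001, -1.0]] [ 0.00613481 -0.47032186 -2.67212737]
tip s [224.767079 202.685783] start [224.92384886 210.27634924] end [273.45108245 216.54940779]
```

View pics/c4.png

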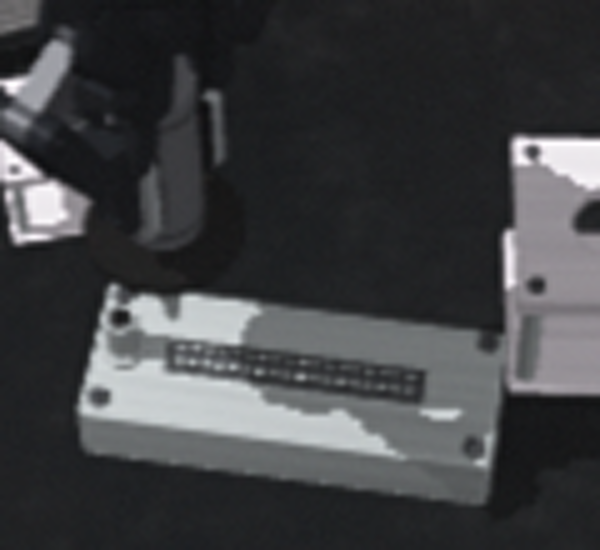

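```bash
python3 -m creep '[{"claw":0,"travel":[0,-0.001,-0.004],"twist":0},{"claw":0,"travel":[0,-0.001,-0.004],"twist":0},{"claw":0,"travel":[0,0,-0.004],"twist":0},{"claw":0,"travel":[0,0,-0.003],"twist":0},{"claw":0,"travel":[0,0,-0.0025],"twist":0},{"claw":0,"travel":[0,0,-0.002],"twist":0},{"claw":0,"travel":[0,0,-0.001],"twist":0},{"claw":0,"travel":[0,0,0],"twist":0},{"claw":0,"travel":[0,0,0],"twist":0}]'
python3 - <<'E'
from h import *
sc,D=snap("scene","s5"); ps=[]
for i in range(6): ps.append(observe()["tcp_pos"]); read_camera("scene")
p=np.mean(ps,0); print(p,proj(D,p-[0,0,.146]),observe()["force"])
a=cv2.resize(sc[190:235,200:290],None,fx=8,fy=8,interpolation=2); cv2.imwrite("pics/c5.png",a[:,:,::-1])
E
```

```text
time: 7.92
tcp_pos: [0.4968, -0.4571, 0.1819]
tool_rot: [0.901, 0.435, 0.0, 0.0]
force: [0.3, -0.7, -2.2]
gripper_width: 0.0267
grasp_force: 59.6
[ 0.49677511 -0.45707458  0.18201622] [224.35956095 209.33942384] [ 0.71748653 -0.4055124  -1.64166937]
```

View pics/c5.png

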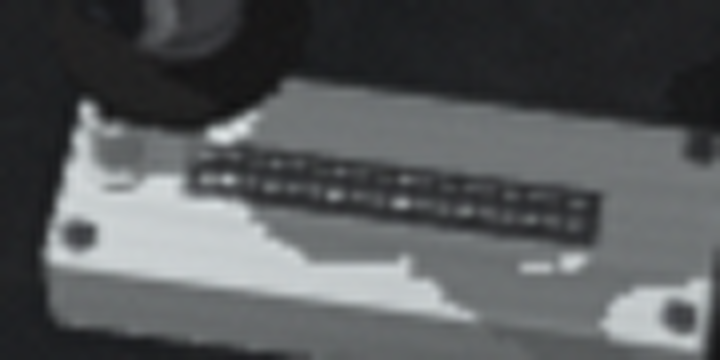

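The tip sits over the seam's stub end, with the seam running (224,211) to (275,217), about 3 mm above the crest. I'm tracing now at about 3 cm/s.

```bash
python3 -m creep '[{"claw":0,"travel":[0.0003,-0.001,0],"twist":0},{"claw":0,"travel":[0,0,0],"twist":0},{"claw":0,"travel":[0.0006,0.0024,0],"twist":0},{"claw":0,"travel":[0.0006,0.0024,0],"twist":0},{"claw":0,"travel":[0.0006,0.0024,0],"twist":0},{"claw":0,"travel":[0.0006,0.0024,0],"twist":0},{"claw":0,"travel":[0.0006,0.0024,0],"twist":0},{"claw":0,"travel":[0.0006,0.0024,0],"twist":0},{"claw":0,"travel":[0.0006,0.0024,0],"twist":0},{"claw":0,"travel":[0.0006,0.0024,0],"twist":0}]'
python3 -m creep '[{"claw":0,"travel":[0.0006,0.0024,0],"twist":0},{"claw":0,"travel":[0.0006,0.0024,0],"twist":0},{"claw":0,"travel":[0.0006,0.0024,0],"twist":0},{"claw":0,"travel":[0.0006,0.0024,0],"twist":0},{"claw":0,"travel":[0.0006,0.0024,0],"twist":0},{"claw":0,"travel":[0.0006,0.0024,0],"twist":0},{"claw":0,"travel":[0.0006,0.0024,0],"twist":0},{"claw":0,"travel":[0.0006,0.0024,0],"twist":0},{"claw":0,"travel":[0.0006,0.0024,0],"twist":0},{"claw":0,"travel":[0.0006,0.0024,0],"twist":0}]'
```

```text
time: 9.1
tcp_pos: [0.5019, -0.4386, 0.1819]
tool_rot: [0.901, 0.435, -0.0, -0.0]
force: [-0.1, 0.4, -1.6]
gripper_width: 0.0269
grasp_force: 59.6
time: 9.93
tcp_pos: [0.5079, -0.4146, 0.1819]
tool_rot: [0.901, 0.435, -0.0, -0.0]
force: [0.5, -0.7, -2.1]
gripper_width: 0.0269
grasp_force: 59.6
```

```bash
python3 -m creep '[{"claw":0,"travel":[0.0006,0.0024,0],"twist":0},{"claw":0,"travel":[0.0005,0.0024,0],"twist":0},{"claw":0,"travel":[0.0006,0.0024,0],"twist":0},{"claw":0,"travel":[0.0005,0.0024,0],"twist":0},{"claw":0,"travel":[0.0006,0.0024,0],"twist":0},{"claw":0,"travel":[0.0005,0.0024,0],"twist":0},{"claw":0,"travel":[0.0006,0.0024,0],"twist":0},{"claw":0,"travel":[0.0005,0.0024,0],"twist":0},{"claw":0,"travel":[0.0006,0.0024,0],"twist":0},{"claw":0,"travel":[0.0005,0.0024,0],"twist":0}]'
python3 - <<'E'
from h import *
sc,D=snap("scene","s6"); print(proj(D,observe()["tcp_pos"]-[0,0,.146]))
a=cv2.resize(sc[190:235,200:290],None,fx=8,fy=8,interpolation=2); cv2.imwrite("pics/c6.png",a[:,:,::-1])
E
```

```text
time: 10.77
tcp_pos: [0.5134, -0.3906, 0.1819]
tool_rot: [0.901, 0.435, -0.0, -0.0]
force: [0.4, -0.3, -0.9]
gripper_width: 0.0264
grasp_force: 59.6
[261.57676034 214.32616432]
```

View pics/c6.png

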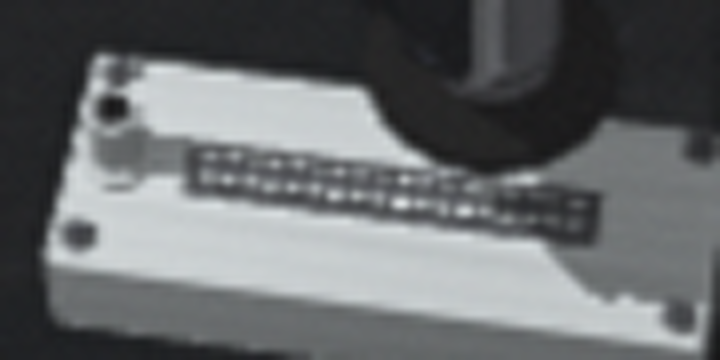

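The tip, near crop (495,200), is over the middle of the seam. Next I'm tracing the rest and lifting clear.

```bash
python3 -m creep '[{"claw":0,"travel":[0.0006,0.0024,0],"twist":0},{"claw":0,"travel":[0.0005,0.0024,0],"twist":0},{"claw":0,"travel":[0.0006,0.0024,0],"twist":0},{"claw":0,"travel":[0.0005,0.0024,0],"twist":0},{"claw":0,"travel":[0.0006,0.0024,0],"twist":0},{"claw":0,"travel":[0.0005,0.0024,0],"twist":0},{"claw":0,"travel":[0.0006,0.0024,0],"twist":0},{"claw":0,"travel":[0.0005,0.0024,0],"twist":0},{"claw":0,"travel":[0.0006,0.0024,0],"twist":0},{"claw":0,"travel":[0,0,0],"twist":0}]'
python3 -m creep '[{"claw":0,"travel":[0,0,0],"twist":0},{"claw":0,"travel":[0,0,0.006],"twist":0},{"claw":0,"travel":[0,0,0.012],"twist":0},{"claw":0,"travel":[0,0,0.02],"twist":0},{"claw":0,"travel":[0,0,0.02],"twist":0},{"claw":0,"travel":[0,0,0.02],"twist":0},{"claw":0,"travel":[0,0,0.015],"twist":0},{"claw":0,"travel":[0,0,0.005],"twist":0},{"claw":0,"travel":[0,0,0],"twist":0},{"claw":0,"travel":[0,0,0],"twist":0}]'
python3 - <<'E'
from h import *
_,D=load("scene0"); sc=np.array(read_camera("scene"))
x,y,w,h=290,165,48,48; g=cv2.cvtColor(sc[y:y+h,x:x+w],cv2.COLOR_RGB2GRAY)
print("hole c3",onz(D,(190/3+250-.3,373/3+60-.3),.062).round(4))
E
```

```text
time: 11.65
tcp_pos: [0.5186, -0.3687, 0.1819]
tool_rot: [0.901, 0.435, 0.0, -0.0]
force: [0.0, -0.5, -1.3]
gripper_width: 0.0266
grasp_force: 59.6
time: 12.48
tcp_pos: [0.5182, -0.3691, 0.2796]
tool_rot: [0.901, 0.435, -0.0, -0.0]
force: [1.1, -0.4, -2.4]
gripper_width: 0.0266
grasp_force: 59.6
hole c3 [ 0.4727 -0.2911  0.062 ]
```

Seam done. Back to the stand hole at (0.4727, -0.2908).

```bash
python3 -m creep '[{"claw":0,"travel":[-0.006,0.01,0],"twist":0},{"claw":0,"travel":[-0.008,0.014,0],"twist":0},{"claw":0,"travel":[-0.009,0.015,0],"twist":0},{"claw":0,"travel":[-0.009,0.015,0],"twist":0},{"claw":0,"travel":[-0.008,0.014,0],"twist":0},{"claw":0,"travel":[-0.006,0.010,0],"twist":0},{"claw":0,"travel":[0,0,0],"twist":0},{"claw":0,"travel":[0,0,0],"twist":0},{"claw":0,"travel":[0,0,0],"twist":0}]'
python3 -m creep '[{"claw":0,"travel":[0,0,-0.01],"twist":0},{"claw":0,"travel":[0,0,-0.015],"twist":0},{"claw":0,"travel":[0,0,-0.015],"twist":0},{"claw":0,"travel":[0,0,-0.015],"twist":0},{"claw":0,"travel":[0,0,-0.01],"twist":0},{"claw":0,"travel":[0,0,0],"twist":0},{"claw":0,"travel":[0,0,0],"twist":0}]'
```

```text
time: 13.28
tcp_pos: [0.4725, -0.2917, 0.2795]
tool_rot: [0.901, 0.434, -0.0, -0.0]
force: [-0.1, -0.5, -2.5]
gripper_width: 0.0266
grasp_force: 59.8
time: 13.87
tcp_pos: [0.4723, -0.2916, 0.2148]
tool_rot: [0.901, 0.434, -0.0, -0.0]
force: [0.3, -0.3, -1.1]
gripper_width: 0.0265
grasp_force: 59.8
```

```bash
python3 -m creep '[{"claw":0,"travel":[0,0,-0.008],"twist":0},{"claw":0,"travel":[0,0,-0.01],"twist":0},{"claw":0,"travel":[0,0,-0.01],"twist":0},{"claw":0,"travel":[0,0,-0.01],"twist":0},{"claw":0,"travel":[0,0,-0.008],"twist":0},{"claw":0,"travel":[0,0,-0.005],"twist":0},{"claw":0,"travel":[0,0,-0.003],"twist":0},{"claw":0,"travel":[0,0,0],"twist":0},{"claw":0,"travel":[0,0,0],"twist":0}]'
python3 -m creep '[{"claw":0,"travel":[0,0,-0.001],"twist":0},{"claw":0,"travel":[0,0,-0.001],"twist":0},{"claw":0,"travel":[0,0,0],"twist":0},{"claw":0,"travel":[0,0,0],"twist":0}]'
```

```text
time: 14.62
tcp_pos: [0.4724, -0.2913, 0.161]
tool_rot: [0.901, 0.435, 0.0, 0.0]
force: [-0.5, 0.2, -1.7]
gripper_width: 0.0268
grasp_force: 59.8
time: 14.95
tcp_pos: [0.4724, -0.2913, 0.159]
tool_rot: [0.901, 0.435, 0.0, 0.0]
force: [0.1, 0.1, -2.3]
gripper_width: 0.0267
grasp_force: 59.8
```

```bash
python3 -m creep '[{"claw":0,"travel":[0,0,-0.001],"twist":0},{"claw":0,"travel":[0,0,0],"twist":0},{"claw":0,"travel":[0,0,0],"twist":0}]'
python3 -m creep '[{"claw":36,"travel":[0,0,0],"twist":0},{"claw":40,"travel":[0,0,0],"twist":0},{"claw":45,"travel":[0,0,0],"twist":0},{"claw":60,"travel":[0,0,0],"twist":0},{"claw":80,"travel":[0,0,0],"twist":0},{"claw":100,"travel":[0,0,0],"twist":0},{"claw":100,"travel":[0,0,0],"twist":0},{"claw":100,"travel":[0,0,0],"twist":0}]' 20
python3 -m creep '[{"claw":100,"travel":[0,0,0.01],"twist":0},{"claw":100,"travel":[0,0,0.02],"twist":0},{"claw":100,"travel":[0,0,0.03],"twist":0},{"claw":100,"travel":[0,0,0.03],"twist":0},{"claw":100,"travel":[0,0,0.03],"twist":0},{"claw":100,"travel":[0,0,0.03],"twist":0},{"claw":100,"travel":[0,0,0.02],"twist":0},{"claw":100,"travel":[0,0,0],"twist":0},{"claw":100,"travel":[0,0,0],"twist":0},{"claw":100,"travel":[0,0,0],"twist":0}]'
python3 - <<'E'
from h import *
sc,D=snap("scene","s9"); w,C=snap("wrist","w9")
for z in (.142,.068): print(proj(C,(.4724,-.2913,z)),proj(D,(.4724,-.2913,z)))
a=cv2.resize(sc[130:230,270:370],None,fx=4,fy=4); b=cv2.resize(w[100:250,180:330],(400,400)); cv2.imwrite("pics/c9.png",np.hstack([a,b])[:,:,::-1])
E
```

```text
time: 15.2
tcp_pos: [0.4724, -0.2913, 0.1582]
tool_rot: [0.901, 0.435, 0.0, 0.0]
force: [-0.7, 0.9, 4.4]
gripper_width: 0.0268
grasp_force: 60.5
time: 15.87
tcp_pos: [0.4723, -0.2913, 0.1579]
tool_rot: [0.901, 0.435, -0.0, -0.0]
force: [-0.7, 0.1, 0.3]
gripper_width: 0.0853
grasp_force: 0.0
time: 16.7
tcp_pos: [0.4721, -0.291, 0.3276]
tool_rot: [0.901, 0.435, -0.0, -0.0]
force: [-0.8, 0.5, -0.4]
gripper_width: 0.0854
grasp_force: 0.0
[257.28408383 190.26317023] [317.81112031 155.59276837]
[257.10312079 170.7779572 ] [313.25962201 181.94968402]
```

View pics/c9.png

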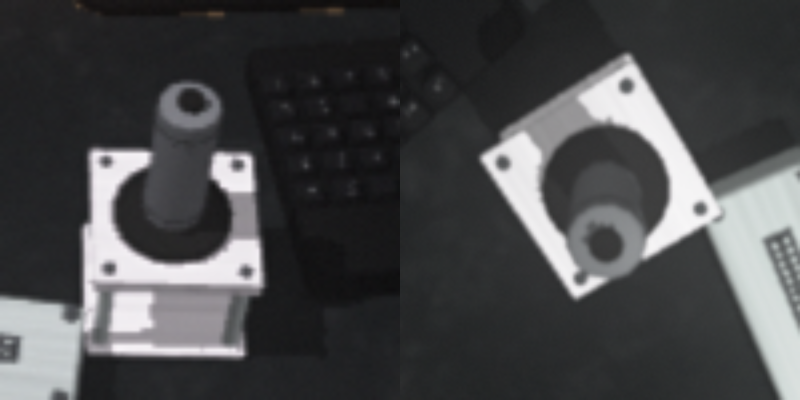

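The probe hangs upright with its collar flat and centred on the plate, and the gripper is clear above it. I'm signing off.

```bash
python3 -c "
from workcell import sign_off
print(sign_off())"
```

```text
the job is handed in; nothing more can be done
None
```

The job is handed in: the probe tip followed the whole seam from the stub end at about 3 cm/s, roughly 3 mm above the crest, with no contact force seen, and the probe is hanging upright in its stand again, finished at about 17 s; the sign-off gave no verdict, and by my measurements the far end was only just reached.

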